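# Tip the steel balls out of the scoop tray

## Task

Lift the steel scoop tray off its wooden board by its crossbar, carry it level to the round steel bowl without losing the two balls, and tip it lip-down over the bowl to about 45 degrees (well short of on end), holding it there a couple of seconds until both balls lie in the bowl. Then bring the tray level again and set it down gently, flat on the middle of its board with its sides parallel to the board's, and let go. Leave the square box empty and do not disturb the other things on the bench.

Things in the scene. Friction and masses are not known exactly. Their poses are not given: they have to be found in the camera images.
- tray: Loose open sheet-steel scoop tray, 0.3 kg, 124 long (x) by 98 wide (y); walls 36 high, 4 thick on three sides. Origin: middle of its underside, below the crossbar; z up. Its -x end is the open mouth: the floor climbs there as a 22 degree ramp, 40 long. Level, the balls stay in; tipped mouth-down by 45 degrees they roll out over the lip within about a second.
- tray_bar (a point): Middle of the flat crossbar that bridges the tray, 73 above its underside; axes as the tray's. The bar is 10 thick (x), 98 long (y), 24 high (61 to 85 above the underside), on an upright at each side wall. Pinch it from above across its 10 mm, fingers closing along the tray's x.
- tray_lip (a point): Middle of the mouth's open lip, 20 above the underside: 65 from the crossbar's middle towards -x of the tray and 53 below it; axes as the tray's.
- tray_in (a point): Point on the tray's inner floor, 15 from the origin towards the closed (+x) end, 4 above the underside.
- board: Plain wooden board fixed on the bench, 160 (x) by 120 (y), 15 thick; origin in the middle of its underside, so its top is 15 above the origin. At the start the tray stands on it, its long sides along the board's, mouth towards the board's -x.
- ball_a_center (a point): Centre of one of two equal loose hollow steel balls, 30 diameter, 45 g, at the start lying in the tray.
- ball_b_center (a point): Centre of the other ball, the same as the first.
- bowl: Round open steel parts bowl held to the bench by its magnetic foot (it does not move): 160 across outside at the rim, 152 inside, narrowing to 120 at the foot, 45 high, floor 6 thick. Origin: middle of its underside.
- bowl_rim (a point): Centre of the bowl's mouth, at rim height, 45 above the bench.
- parts_box: Square open steel box, empty, fixed to the bench, 125 by 125, 45 high: not the bowl. Board, bowl and box stand side by side in any order. Origin: middle of its underside.
- chip_hammer: Bystander, loose, to be left alone: hammer with a wooden handle, 240 long (mm). Origin: near the middle of its underside.
- wire_brush: Bystander, loose, to be left alone: brush with a wooden handle, 220 long (mm). Origin: near the middle of its underside.
- flux_tin: Bystander, loose, to be left alone: small round metal jar, 42 across, 55 high (mm). Origin: near the middle of its underside.
- clamp: Bystander, loose, to be left alone: steel bar clamp, lying flat, 240 long (mm). Origin: near the middle of its underside.
- square_magnet: Bystander, loose, to be left alone: three-cornered grey welding magnet, about 90 wide, 24 high (mm). Origin: near the middle of its underside.
- angle_iron: Bystander, loose, to be left alone: length of steel angle, 180 long, 50 high (mm). Origin: near the middle of its underside.
- pipe_offcut: Bystander, loose, to be left alone: short piece of steel pipe standing on end, 60 across, 60 high (mm). Origin: near the middle of its underside.
There are look-alikes about, which are no part of the job. What is shaped like the tray but yellow is not meant.

How it is judged:
On the way, in this order (a step that is already met when the one before it is completed fails the run):
1. the tray is lifted clear and level with both balls still in it (height (world z) of tray above 0.045 m and angle between tray's own z axis and vertical below 0.26 rad and distance between each of ball_a_center, ball_b_center and tray_in below 0.085 m), for 0.2 s.
2. the tray is held tipped at 45 degrees, give or take 12, with its lip over the bowl, and both balls lie in the bowl (angle between tray's own z axis and vertical between 0.576 and 0.995 rad and horizontal distance between tray_lip and bowl below 0.09 m and horizontal distance between each of ball_a_center, ball_b_center and bowl below 0.066 m and height (world z) of each of ball_a_center, ball_b_center below 0.045 m), for 0.5 s.
At the end, for the whole second after the job is handed in: Both balls lie in the round bowl (centres within 66 mm of its axis and below its rim); the tray stands flat and at rest on its board, its origin within 15 mm of the board's middle, level within 3.5 degrees and its long sides within 15 degrees of the board's (either way round) (horizontal distance between each of ball_a_center, ball_b_center and bowl below 0.066 m and height (world z) of each of ball_a_center, ball_b_center below 0.045 m and horizontal distance between tray and board below 0.015 m and angle between the x axis of tray and the x axis of board, either way round below 0.26 rad and angle between tray's own z axis and vertical below 0.06 rad and height (world z) of tray between 0.01 and 0.02 m and linear speed of tray below 0.02 m/s); the robot touches nothing.
It fails at once if the tray is tipped beyond 70 degrees (angle between tray's own z axis and vertical above 1.22 rad).
It fails at once if the tray is dropped onto its board (moving at over 0.3 m/s within 8 mm of it) (horizontal distance between tray and board below 0.06 m and height (world z) of tray below 0.023 m and linear speed of tray above 0.3 m/s).
It fails at once if a ball ends up in the square box ((horizontal distance between ball_a_center and parts_box below 0.06 m and height (world z) of ball_a_center below 0.04 m) or (horizontal distance between ball_b_center and parts_box below 0.06 m and height (world z) of ball_b_center below 0.04 m)).
It fails at once if another thing on the bench is pushed more than 30 mm (distance of any of chip_hammer, wire_brush, flux_tin, clamp, square_magnet, angle_iron, pipe_offcut from where it was at the start of the episode above 0.03 m).
It also fails if it takes over 67 s, if anything falls off the work surface, if the arm or the gripper's body presses on something with over 40 N, if the wrist force passes 120 N, or if a joint passes its speed limit or range.

## Robot

A 6-joint arm with a two-finger parallel gripper is mounted at the origin on the work surface. World frame = base frame: x ahead of the robot, y to its left, z up, the work surface at z = 0. Lengths are in m, angles in rad, forces in N, time in s.
With the tool pointing down it reaches from about 0.3 to 0.875 m from the base axis. Payload 4.2 kg.
Tool frame: the origin (TCP) lies at the very end of the fingers, on their centre line; the grasp point (between the pads) lies 19 mm behind it; z points along the fingers, y is the line along which they close (so a half turn about z gives the same grasp; the last joint's range is limited). The gripper opens to 85 mm and grips with 20 to 120 N. Pads are 22 mm wide; open, the fingers measure 114 mm over their backs; the gripper's body (76 mm by 85 mm) begins 54 mm behind the grasp point. The pads swing forward as they close: fully open they stand 13 mm farther back than shut.
Start: joints at [1.256, 0.32, 1.565, -0, 1.257, -0.02], TCP at [0.167, 0.55, 0.231] pointing down, gripper open.
Joint ranges: [-3.11, 3.11], [-0.84, 2.01], [0.21, 2.61], [-1.34, 4.49], [0.05, 2.63], [-2.56, 2.56]. Speed limits (rad/s): [2.57, 2.57, 3.14, 3.14, 3.14, 3.14].

## Interface

Orientations are given as a unit quaternion [x, y, z, w].
In Python, from cell import get_obs, eyes, hand_in, search_frame gives the robot as it stands. The module is installed in compiled form; this text tells all that it offers.
- The arm moves only by the tool drive_tool, never from a script. Its argument "rows" is a list of rows, each an object with "twist": the turn, a rotation vector about the tool's x, y, z in degrees, a list of three; "translation": the shift along the tool's x, y, z in cm, a list of three; "jaw": the closure in counts, from 0 (fully open) to 255 (shut). A call has 1 to 10 rows; each row is the pose to reach, as a shift and turn from the pose commanded when the call began, along the tool's axes at that moment; what a row does not reach only later rows make up. A row lasts 1/8 s, in which the tool goes at most 62.5 mm and 10.7 degrees, less where a joint would pass 70% of its speed; a pose out of reach is approached as far as the arm can. A call with a gripper value outside its range is refused whole. The fingers move at their own pace and stop on an object; "squeeze" is the grip in N (left out, the last holds). Time passes only in rows, so rows that repeat a pose let the fingers close. It gives the time, the measured TCP pose, the force, the opening and the grip force at its end, in the units of the state.
- get_obs(): the state, without advancing time (a new reading comes with each control period).
- eyes.read_camera(name): name is "side" or "top" or "wrist"; returns a dict with "pixels" (400x640x3 uint8, red, green, blue), "depth" (400x640 float32, m along the optical axis (not along the pixel's ray), 0 where there is no reading), "fx", "fy", "cx", "cy" (pixels), "R" (3x3) and "t" (3): a world point X has camera coordinates R X + t. Camera axes: x right, y down, z forward; pixel columns grow to the right and rows downward; lengths in m; the calibration is good to about 2 mm. A picture is of the moment at which its call begins.
- hand_in(): hands the job in; it is judged then, once.
Trained networks look in a picture, given as the dict that the camera call returned (one of the last four; its "shot" number tells which), for a name from the list of things; names that differ only in an ending like _2 or _b are one class to them, and where a whole thing is asked for, a point or a joint stands for the part that bears it (a point fixed in the world has none). Each returns a list of dicts, best first, with "confidence" (0 to 1); they miss things now and then, are a little off and sometimes report something else, mostly with a low value. They report only what shows in the picture. A call takes as long as a camera call. They do not tell look-alikes from the thing itself.
- search_frame(thing, picture): "centre" ([x, y, z] in m, in the coordinates of the camera as it stood for that picture, good to about 4 mm: the middle of the surface that is visible of it).
The state is a dict: "time": time; "qpos": joint angles; "qvel": joint speeds; "effort": joint torques, N m; "position": TCP position; "ee_rot": TCP orientation; "force": force on the tool from outside, world axes, zero at the start; "moment": the same for the moment, N m; "finger_gap": opening from 0.0 (shut) to 1.0 (fully open); "grasp_force": force on a finger pad.
Only numpy, scipy, OpenCV 4.12 (cv2) and the standard library are available. Lean on these libraries where they do the work, as an engineer would, in place of code of your own. Each camera call takes 0.05 s, during which the arm holds its last target. There are 200 camera calls.

## Working session

There is one attempt and no reset: what is moved stays moved. The work goes in short steps, Python scripts to look and compute and a tool call to move; the robot and the scene stay as the last step left them, time stands still between calls to the robot, and variables do not carry over. Pictures are saved under pics/ and viewed, at most 10 in all, crops included, and the job is handed in when it is done.

Besides the shell and the picture viewer there is one more tool, called after "Emit:" by a JSON object that holds its "api" and its "payload". drive_tool: Moves the arm, as the interface text tells. Its arguments: {"type":"object","properties":{"rows":{"type":"array"},"squeeze":{"type":"number"}},"required":["rows"]}

```bash
mkdir -p pics
cat > h.py <<'E'
import numpy as np, cv2
from scipy.spatial.transform import Rotation as Ro
from cell import get_obs, eyes, hand_in, search_frame
def w(p,c): return np.array(p['R']).T@(np.array(c)-np.array(p['t']))
def px(p,X):
    c=np.array(p['R'])@np.array(X)+np.array(p['t']); return (p['fx']*c[0]/c[2]+p['cx'],p['fy']*c[1]/c[2]+p['cy'])
def cloud(p):
    d=p['depth'];v,u=np.indices(d.shape)
    c=np.stack([(u-p['cx'])/p['fx']*d,(v-p['cy'])/p['fy']*d,d],-1)
    return (c-np.array(p['t']))@np.array(p['R'])
def save(p,n): cv2.imwrite('pics/'+n,p['pixels'][...,::-1])
E
python3 - <<'E'
from h import *
o=get_obs();print(o['time'],o['position'],o['ee_rot'],o['finger_gap'])
for n in ['top','side']:
    p=eyes.read_camera(n);save(p,n+'0.png')
    for t in ['tray','tray_bar','tray_lip','board','bowl','parts_box','ball_a_center']:
        for r in search_frame(t,p)[:3]:
            X=w(p,r['centre']);print(n,t,round(r['confidence'],2),X.round(3),np.round(px(p,X)))
E
```

```text
0.0 [0.16692421 0.54974739 0.23048758] [ 1.46878024e-01  9.89154214e-01 -8.74360240e-04 -1.47223157e-04] 0.9976585080778214
top tray 0.72 [ 0.474 -0.545  0.009] [471. 217.]
top tray 0.69 [ 0.671 -0.506  0.01 ] [457. 158.]
top tray 0.61 [ 0.596 -0.298  0.028] [395. 180.]
top tray_bar 0.93 [ 0.47  -0.543  0.009] [470. 218.]
top tray_bar 0.91 [ 0.668 -0.502  0.01 ] [456. 159.]
top tray_bar 0.65 [ 0.598 -0.297  0.026] [395. 180.]
top tray_lip 0.91 [ 0.471 -0.543  0.017] [471. 218.]
top tray_lip 0.86 [ 0.663 -0.5    0.009] [455. 160.]
top tray_lip 0.75 [ 0.597 -0.298  0.028] [395. 180.]
top board 0.9 [ 0.592 -0.286  0.016] [391. 182.]
top bowl 0.91 [0.555 0.343 0.004] [201. 196.]
top parts_box 0.96 [0.473 0.024 0.003] [298. 219.]
top ball_a_center 0.58 [ 0.63  -0.256  0.047] [383. 169.]
top ball_a_center 0.22 [ 0.804 -0.255  0.019] [381. 119.]
side tray 0.91 [ 0.595 -0.296  0.035] [345. 249.]
side tray 0.78 [ 0.667 -0.509  0.019] [395. 309.]
side tray 0.56 [ 0.47  -0.552  0.012] [319. 338.]
side tray_bar 0.81 [ 0.595 -0.292  0.034] [345. 248.]
side tray_bar 0.79 [ 0.472 -0.55   0.015] [320. 336.]
side tray_bar 0.78 [ 0.662 -0.507  0.017] [393. 309.]
side tray_lip 0.95 [ 0.664 -0.506  0.015] [393. 309.]
side tray_lip 0.85 [ 0.472 -0.555  0.008] [320. 340.]
side tray_lip 0.63 [ 0.597 -0.288  0.03 ] [345. 249.]
side board 0.87 [ 0.56  -0.335  0.013] [336. 266.]
side bowl 0.9 [0.546 0.369 0.021] [293. 144.]
side parts_box 0.75 [0.475 0.045 0.015] [286. 191.]
```

View pics/top0.png

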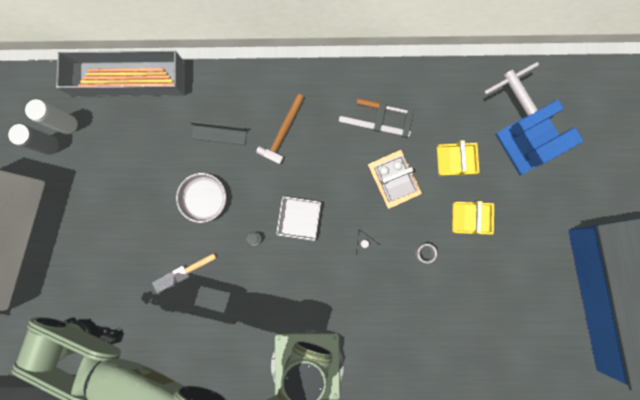

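Run:
```python
from h import *
p=eyes.read_camera('top');C=cloud(p)
a=cv2.resize(p['pixels'][135:225,340:450],None,fx=5,fy=5,interpolation=cv2.INTER_CUBIC)
s=eyes.read_camera('side');b=cv2.resize(s['pixels'][200:290,290:400],None,fx=5,fy=5,interpolation=cv2.INTER_CUBIC)
o=np.vstack([a[:300] if 0 else a]);cv2.imwrite('pics/crop.png',cv2.resize(np.hstack([a,b]),(800,327))[...,::-1])
print(px(p,[0,0,0]),C[200,320],C[10,320])
# bar points: high
def bar(P):
    m=(abs(P[...,0]-.596)<.1)&(abs(P[...,1]+.29)<.1)&(P[...,2]>.083)&(P[...,2]<.12)
    return P[m]
for n,q in(('top',C),('side',cloud(s))):
    B=bar(q);print(n,len(B),B.mean(0),B.min(0),B.max(0)); 
    if len(B)>5:
        (c,sz,an)=cv2.minAreaRect((B[:,:2]*1000).astype(np.float32));print(c,sz,an)
        ev,V=np.linalg.eigh(np.cov(B[:,:2].T));print(V[:,1],np.degrees(np.arctan2(V[1,1],V[0,1])))
# bowl rim
for n,q in(('top',C),('side',cloud(s))):
    m=(np.hypot(q[...,0]-.555,q[...,1]-.35)<.13)&(q[...,2]>.038)&(q[...,2]<.055);B=q[m]
    print(n,len(B)); (c,r)=cv2.minEnclosingCircle((B[:,:2]*1000).astype(np.float32));print(c,r)
    m=(np.hypot(q[...,0]-.596,q[...,1]+.29)<.14)&(q[...,2]>.01)&(q[...,2]<.02);B=q[m]
    if len(B)>5: print('board',len(B),cv2.minAreaRect((B[:,:2]*1000).astype(np.float32)))
for t in ['chip_hammer','wire_brush','flux_tin','clamp','square_magnet','angle_iron','pipe_offcut']:
    r=search_frame(t,p)
    if r: print(t,round(r[0]['confidence'],2),w(p,r[0]['centre']).round(3))
```

```text
(np.float64(305.9294352328443), np.float64(365.9528489985122)) [ 0.53729658 -0.05044019 -0.00529177] [ 1.37992734 -0.05102586 -0.39324064]
top 121 [ 0.60509522 -0.29279721  0.09975362] [ 0.58208926 -0.34108677  0.08480969] [ 0.62938961 -0.24514901  0.10939599]
(606.1039428710938, -293.0166320800781) (13.978886604309082, 98.59091186523438) 21.42776107788086
[-0.36470149  0.9311245 ] 111.3892128424092
side 206 [ 0.60332945 -0.29539969  0.09469982] [ 0.57977631 -0.33869147  0.08302542] [ 0.62938309 -0.24358417  0.10265788]
(604.1836547851562, -291.24658203125) (16.44756317138672, 98.95411682128906) 22.75084114074707
[-0.38698259  0.92208702] 112.76687695249409
top 248
(547.9280395507812, 336.4300231933594) 80.51765441894531
board 656 ((593.832763671875, -291.390625), (269.22100830078125, 247.4532012939453), 62.535465240478516)
side 156
(542.3262329101562, 338.23468017578125) 84.25862121582031
board 822 ((603.0682373046875, -295.00390625), (160.3242645263672, 119.56629943847656), 23.69879913330078)
chip_hammer 0.89 [0.751 0.08  0.027]
wire_brush 0.65 [0.296 0.414 0.017]
flux_tin 0.55 [0.416 0.163 0.057]
clamp 0.81 [ 0.8   -0.252  0.018]
square_magnet 0.33 [0.765 0.286 0.004]
angle_iron 0.82 [0.768 0.285 0.003]
pipe_offcut 0.69 [ 0.36  -0.392  0.045]
```

View pics/crop.png

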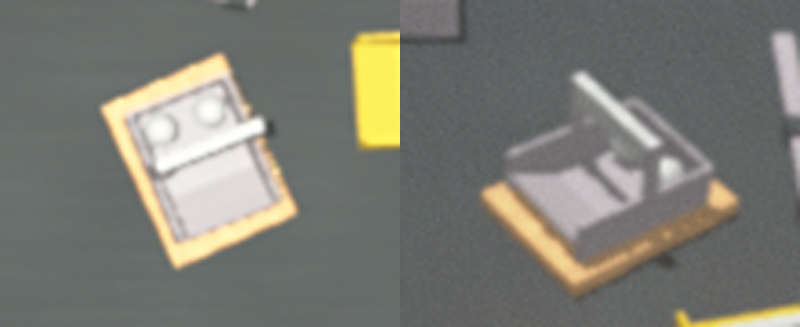

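The top view shows the things that could be the tray: grey one on the wooden board at (396,180), yellow look-alikes at (458,158) and (473,218). I choose the grey one. The crop confirms grey steel on the board, both balls behind the crossbar, and the mouth towards the robot, so the tray's yaw is about +22.5°. The round bowl is at (201,197) and the square box at (299,218).

```bash
cat >> h.py <<'E'
def rot(yaw,tip=0):  # tool y along tray x (yaw deg), z down; tip = mouth-down degrees (about tray y)
    a=np.radians(yaw);y=np.array([np.cos(a),np.sin(a),0]);z=np.array([0,0,-1.]);x=np.cross(y,z)
    M=np.stack([x,y,z],1)
    ty=np.array([-np.sin(a),np.cos(a),0])
    return Ro.from_rotvec(-np.radians(tip)*ty).as_matrix()@M
def go(P,M):
    o=get_obs();A=Ro.from_quat(o['ee_rot']).as_matrix()
    print('shift cm',(A.T@(np.array(P)-o['position'])*100).round(2),'turn deg',np.degrees(Ro.from_matrix(A.T@M).as_rotvec()).round(1))
E
python3 - <<'E'
from h import *
go([.605,-.2925,.22],rot(22.5))
E
```

```text
shift cm [-66.39 -67.91   1.13] turn deg [ 0.  -0.  50.6]
```

Emit:
{"api": "drive_tool", "payload": {"rows": [{"twist": [0, 0, 50.6], "translation": [-66.4, -67.9, 1.1], "jaw": 0}, {"twist": [0, 0, 50.6], "translation": [-66.4, -67.9, 1.1], "jaw": 0}, {"twist": [0, 0, 50.6], "translation": [-66.4, -67.9, 1.1], "jaw": 0}, {"twist": [0, 0, 50.6], "translation": [-66.4, -67.9, 1.1], "jaw": 0}, {"twist": [0, 0, 50.6], "translation": [-66.4, -67.9, 1.1], "jaw": 0}, {"twist": [0, 0, 50.6], "translation": [-66.4, -67.9, 1.1], "jaw": 0}, {"twist": [0, 0, 50.6], "translation": [-66.4, -67.9, 1.1], "jaw": 0}, {"twist": [0, 0, 50.6], "translation": [-66.4, -67.9, 1.1], "jaw": 0}, {"twist": [0, 0, 50.6], "translation": [-66.4, -67.9, 1.1], "jaw": 0}, {"twist": [0, 0, 50.6], "translation": [-66.4, -67.9, 1.1], "jaw": 0}]}}

```text
time: 2.5
position: [0.4561, -0.0063, 0.2244]
ee_rot: [0.556, 0.831, 0.0, 0.0]
force: [0.9, 0.8, -0.1]
finger_gap: 1.001
grasp_force: 0.0
```

Run:
```python
from h import *
go([.605,-.2925,.22],rot(22.5));print(get_obs()['position'])
```

```text
shift cm [-32.14   2.81   0.45] turn deg [ 0.1  0.  -0. ]
[ 0.45612176 -0.00631053  0.22440645]
```

Emit:
{"api": "drive_tool", "payload": {"rows": [{"twist": [0, 0, 0], "translation": [-32.1, 2.8, 0.4], "jaw": 0}, {"twist": [0, 0, 0], "translation": [-32.1, 2.8, 0.4], "jaw": 0}, {"twist": [0, 0, 0], "translation": [-32.1, 2.8, 0.4], "jaw": 0}, {"twist": [0, 0, 0], "translation": [-32.1, 2.8, 0.4], "jaw": 0}, {"twist": [0, 0, 0], "translation": [-32.1, 2.8, 0.4], "jaw": 0}, {"twist": [0, 0, 0], "translation": [-32.1, 2.8, 0.4], "jaw": 0}, {"twist": [0, 0, 0], "translation": [-32.1, 2.8, 0.4], "jaw": 0}, {"twist": [0, 0, 0], "translation": [-32.1, 2.8, 0.4], "jaw": 0}]}}

```text
time: 3.5
position: [0.6036, -0.2886, 0.2203]
ee_rot: [0.555, 0.832, 0.0, -0.0]
force: [0.6, 0.4, 0.6]
finger_gap: 1.001
grasp_force: 0.0
```

```bash
cat > m.py <<'E'
from h import *
print(get_obs()['position'])
p=eyes.read_camera('wrist');save(p,'w1.png');P=cloud(p)
m=(np.hypot(P[...,0]-.605,P[...,1]+.2925)<.07)&(P[...,2]>.09)&(P[...,2]<.11);B=P[m]
print(len(B),B.mean(0),B[:,2].max())
(c,sz,an)=cv2.minAreaRect((B[:,:2]*1000).astype(np.float32));print(c,sz,an)
m=(np.hypot(P[...,0]-.605,P[...,1]+.2925)<.13)&(P[...,2]>.011)&(P[...,2]<.0175);B=P[m]
print('board',len(B),cv2.minAreaRect((B[:,:2]*1000).astype(np.float32)))
E
python3 m.py
```

```text
[ 0.6036128  -0.28862537  0.22034042]
1636 [ 0.60270894 -0.28664855  0.09895605] 0.1011151116355452
(603.8687133789062, -289.44427490234375) (13.973921775817871, 98.62042236328125) 21.6840763092041
board 4982 ((602.5379028320312, -290.9504089355469), (160.25640869140625, 119.06625366210938), 23.696352005004883)
```

View pics/w1.png

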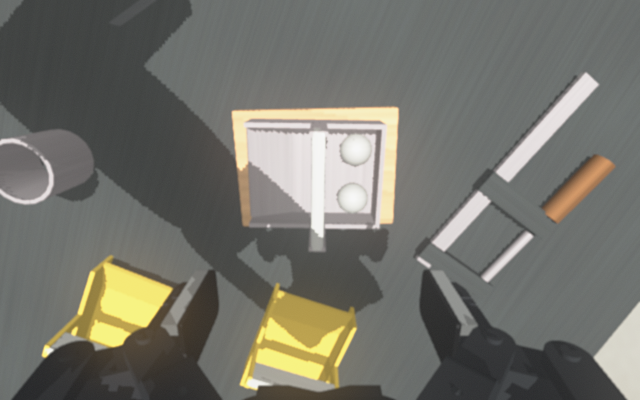

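The wrist view shows the bar at column 318, rows 125–250, the balls at (356,150) and (352,197), and the yellow trays well clear at the bottom. The bar centre is (0.604,-0.290) and its top is 0.10 m up, as expected. I'll descend in two stages and pinch.

Run:
```python
from h import *
go([.604,-.290,.069],rot(22.5))
```

```text
shift cm [-0.15 -0.03 15.16] turn deg [ 0.  -0.   0.1]
```

Emit:
{"api": "drive_tool", "payload": {"rows": [{"twist": [0, 0, 0], "translation": [-0.1, 0, 5], "jaw": 0}, {"twist": [0, 0, 0], "translation": [-0.1, 0, 9], "jaw": 0}, {"twist": [0, 0, 0], "translation": [-0.1, 0, 12], "jaw": 0}, {"twist": [0, 0, 0], "translation": [-0.1, 0, 14], "jaw": 0}, {"twist": [0, 0, 0], "translation": [-0.1, 0, 15.1], "jaw": 0}, {"twist": [0, 0, 0], "translation": [-0.1, 0, 15.1], "jaw": 0}, {"twist": [0, 0, 0], "translation": [-0.1, 0, 15.1], "jaw": 0}]}}

```text
time: 4.42
position: [0.6051, -0.2911, 0.0703]
ee_rot: [0.555, 0.832, 0.0, 0.001]
force: [0.7, -0.0, 0.3]
finger_gap: 0.995
grasp_force: 0.0
```

Emit:
{"api": "drive_tool", "payload": {"rows": [{"twist": [0, 0, 0], "translation": [0, 0, 0], "jaw": 120}, {"twist": [0, 0, 0], "translation": [0, 0, 0], "jaw": 180}, {"twist": [0, 0, 0], "translation": [0, 0, 0], "jaw": 200}, {"twist": [0, 0, 0], "translation": [0, 0, 0], "jaw": 215}, {"twist": [0, 0, 0], "translation": [0, 0, 0], "jaw": 230}, {"twist": [0, 0, 0], "translation": [0, 0, 0], "jaw": 255}, {"twist": [0, 0, 0], "translation": [0, 0, 0], "jaw": 255}, {"twist": [0, 0, 0], "translation": [0, 0, 0], "jaw": 255}], "squeeze": 60}}

```text
time: 5.42
position: [0.6043, -0.2912, 0.0691]
ee_rot: [0.555, 0.832, -0.0, -0.0]
force: [-1.9, -1.8, 2.1]
finger_gap: 0.105
grasp_force: 59.0
```

Emit:
{"api": "drive_tool", "payload": {"rows": [{"twist": [0, 0, 0], "translation": [0, 0, -0.3], "jaw": 255}, {"twist": [0, 0, 0], "translation": [0, 0, -1], "jaw": 255}, {"twist": [0, 0, 0], "translation": [0, 0, -2.2], "jaw": 255}, {"twist": [0, 0, 0], "translation": [0, 0, -3.8], "jaw": 255}, {"twist": [0, 0, 0], "translation": [0, 0, -5.6], "jaw": 255}, {"twist": [0, 0, 0], "translation": [0, 0, -7.2], "jaw": 255}, {"twist": [0, 0, 0], "translation": [0, 0, -8.4], "jaw": 255}, {"twist": [0, 0, 0], "translation": [0, 0, -9], "jaw": 255}, {"twist": [0, 0, 0], "translation": [0, 0, -9.1], "jaw": 255}, {"twist": [0, 0, 0], "translation": [0, 0, -9.1], "jaw": 255}], "squeeze": 80}}

```text
time: 6.68
position: [0.6042, -0.2909, 0.1594]
ee_rot: [0.556, 0.832, -0.0, -0.001]
force: [-0.2, -0.4, -5.7]
finger_gap: 0.105
grasp_force: 77.9
```

```bash
cat > c.py <<'E'
from h import *
import sys
p=eyes.read_camera('side');w_=eyes.read_camera('wrist');save(w_,sys.argv[1])
cv2.imwrite('pics/'+sys.argv[1],np.hstack([p['pixels'],w_['pixels']])[::,:,::-1][::,:] if 0 else cv2.resize(np.hstack([p['pixels'],w_['pixels']]),(800,250))[...,::-1])
E
python3 - <<'E'
from h import *
go([.6275,.3696,.160],rot(22.5))
E
python3 c.py lift.png
```

```text
shift cm [ 6.012e+01  2.744e+01 -2.000e-02] turn deg [-0.  -0.1  0. ]
```

View pics/lift.png

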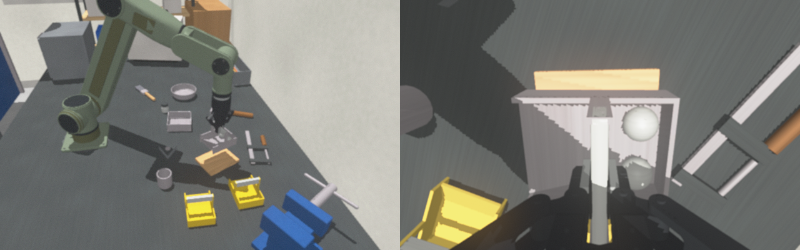

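The tray hangs level with both balls in it (wrist half: (641,123) and (638,170)). Now I'll carry it sideways with a gentle ramp.

Emit:
{"api": "drive_tool", "payload": {"rows": [{"twist": [0, 0, 0], "translation": [0.9, 0.4, 0], "jaw": 255}, {"twist": [0, 0, 0], "translation": [2.7, 1.2, 0], "jaw": 255}, {"twist": [0, 0, 0], "translation": [5.5, 2.5, 0], "jaw": 255}, {"twist": [0, 0, 0], "translation": [9.1, 4.2, 0], "jaw": 255}, {"twist": [0, 0, 0], "translation": [12.7, 5.8, 0], "jaw": 255}, {"twist": [0, 0, 0], "translation": [16.4, 7.5, 0], "jaw": 255}, {"twist": [0, 0, 0], "translation": [20, 9.1, 0], "jaw": 255}, {"twist": [0, 0, 0], "translation": [23.6, 10.8, 0], "jaw": 255}, {"twist": [0, 0, 0], "translation": [27.3, 12.4, 0], "jaw": 255}, {"twist": [0, 0, 0], "translation": [30.9, 14.1, 0], "jaw": 255}]}}

```text
time: 8.02
position: [0.6156, 0.0512, 0.1603]
ee_rot: [0.555, 0.832, 0.0, -0.0]
force: [0.6, -0.3, -4.7]
finger_gap: 0.106
grasp_force: 78.0
```

Emit:
{"api": "drive_tool", "payload": {"rows": [{"twist": [0, 0, 0], "translation": [3.6, 1.6, 0], "jaw": 255}, {"twist": [0, 0, 0], "translation": [7.3, 3.3, 0], "jaw": 255}, {"twist": [0, 0, 0], "translation": [10.9, 5, 0], "jaw": 255}, {"twist": [0, 0, 0], "translation": [14.5, 6.6, 0], "jaw": 255}, {"twist": [0, 0, 0], "translation": [18.2, 8.3, 0], "jaw": 255}, {"twist": [0, 0, 0], "translation": [21.8, 10, 0], "jaw": 255}, {"twist": [0, 0, 0], "translation": [25, 11.4, 0], "jaw": 255}, {"twist": [0, 0, 0], "translation": [27.3, 12.4, 0], "jaw": 255}, {"twist": [0, 0, 0], "translation": [28.6, 13, 0], "jaw": 255}, {"twist": [0, 0, 0], "translation": [29.2, 13.3, 0], "jaw": 255}]}}

```text
time: 9.28
position: [0.6273, 0.3695, 0.16]
ee_rot: [0.555, 0.832, -0.0, 0.0]
force: [-0.5, -0.7, -5.4]
finger_gap: 0.101
grasp_force: 77.9
```

```bash
python3 c.py over.png
python3 - <<'E'
from h import *
o=get_obs();print(o['position'],o['finger_gap'])
p=eyes.read_camera('wrist');P=cloud(p)
for n,P in(('w',P),('s',cloud(eyes.read_camera('side')))):
    m=(np.hypot(P[...,0]-.549,P[...,1]-.337)<.1)&(P[...,2]>.036)&(P[...,2]<.05);B=P[m][:,:2]
    if len(B)>20:
        f=lambda c:np.hypot(*(B-c[:2]).T)-.078
        from scipy.optimize import least_squares
        print(n,len(B),least_squares(f,[.549,.337],loss='soft_l1',f_scale=.003).x)
L=np.array([.549,.337])+.02*np.array([.924,.383]);L=np.r_[L,.075]
A=Ro.from_quat(o['ee_rot']).as_matrix()
go([.6275,.3696,.109],rot(22.5))
T=lambda tip:(lambda M:L-M@np.array([0,-.065,.053-.019]))(rot(22.5,tip))
print(T(0))
M0=rot(22.5)
for tip in range(0,46,3):print(tip,(M0.T@(T(tip)-T(0))*100).round(2),np.degrees(Ro.from_matrix(M0.T@rot(22.5,tip)).as_rotvec()).round(1))
E
```

```text
[0.62753416 0.36900885 0.15997297] 0.10554261478749492
w 4037 [0.54692147 0.3401225 ]
s 195 [0.54342549 0.33706325]
shift cm [0.16 0.05 5.11] turn deg [-0.  0. -0.]
[0.62753217 0.36953442 0.109     ]
0 [0. 0. 0.] [0. 0. 0.]
3 [ 0.   -0.19 -0.34] [-3.  0. -0.]
6 [ 0.   -0.39 -0.66] [-6. -0. -0.]
9 [ 0.   -0.61 -0.97] [-9.  0. -0.]
12 [ 0.   -0.85 -1.28] [-12.   0.  -0.]
15 [-0.   -1.1  -1.57] [-15.  -0.   0.]
18 [ 0.   -1.37 -1.84] [-18.  -0.  -0.]
21 [ 0.   -1.65 -2.1 ] [-21.  -0.  -0.]
24 [ 0.   -1.94 -2.35] [-24.   0.   0.]
27 [ 0.   -2.25 -2.58] [-27.   0.  -0.]
30 [ 0.   -2.57 -2.79] [-30.   0.  -0.]
33 [ 0.   -2.9  -2.99] [-33.   0.  -0.]
36 [ 0.   -3.24 -3.17] [-36.  -0.  -0.]
39 [-0.   -3.59 -3.33] [-39.  -0.  -0.]
42 [ 0.   -3.94 -3.48] [-42.  -0.  -0.]
45 [-0.   -4.31 -3.6 ] [-45.   0.  -0.]
```

View pics/over.png

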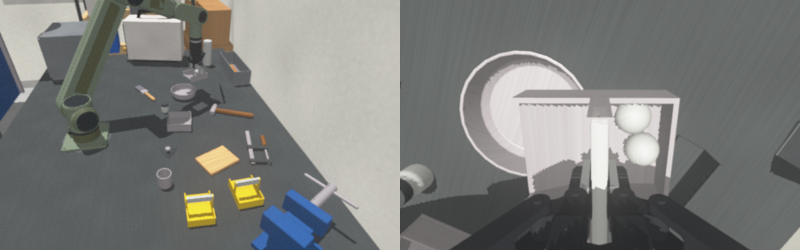

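The tray is level beside the bowl, which is at about (525,113) in the wrist half; the balls are at (633,118) and (641,148). The bowl centre refines to (0.547,0.339). I'll lower it, then tip slowly about the lip.

Emit:
{"api": "drive_tool", "payload": {"rows": [{"twist": [0, 0, 0], "translation": [0.1, 0, 0.5], "jaw": 255}, {"twist": [0, 0, 0], "translation": [0.2, 0, 1.5], "jaw": 255}, {"twist": [0, 0, 0], "translation": [0.3, -0.1, 2.7], "jaw": 255}, {"twist": [0, 0, 0], "translation": [0.3, -0.1, 3.7], "jaw": 255}, {"twist": [0, 0, 0], "translation": [0.3, -0.1, 4.3], "jaw": 255}, {"twist": [0, 0, 0], "translation": [0.3, -0.1, 4.5], "jaw": 255}, {"twist": [0, 0, 0], "translation": [0.3, -0.1, 4.5], "jaw": 255}]}}

```text
time: 10.35
position: [0.6256, 0.3715, 0.1152]
ee_rot: [0.555, 0.832, 0.0, 0.0]
force: [-0.1, -1.0, -5.5]
finger_gap: 0.102
grasp_force: 78.0
```

Emit:
{"api": "drive_tool", "payload": {"rows": [{"twist": [-2, 0, 0], "translation": [0, -0.12, -0.23], "jaw": 255}, {"twist": [-4, 0, 0], "translation": [0, -0.25, -0.45], "jaw": 255}, {"twist": [-6, 0, 0], "translation": [0, -0.39, -0.66], "jaw": 255}, {"twist": [-8, 0, 0], "translation": [0, -0.53, -0.87], "jaw": 255}, {"twist": [-10, 0, 0], "translation": [0, -0.69, -1.07], "jaw": 255}, {"twist": [-12, 0, 0], "translation": [0, -0.85, -1.28], "jaw": 255}, {"twist": [-14, 0, 0], "translation": [0, -1.02, -1.47], "jaw": 255}, {"twist": [-16, 0, 0], "translation": [0, -1.19, -1.66], "jaw": 255}, {"twist": [-18, 0, 0], "translation": [0, -1.37, -1.84], "jaw": 255}, {"twist": [-18, 0, 0], "translation": [0, -1.37, -1.84], "jaw": 255}]}}

```text
time: 11.6
position: [0.6121, 0.3659, 0.1341]
ee_rot: [0.549, 0.821, 0.13, 0.087]
force: [0.1, -1.2, -5.3]
finger_gap: 0.103
grasp_force: 78.2
```

Run:
```python
from h import *
o=get_obs();print(o['position'],o['finger_gap'])
L=np.array([.547,.339])+.02*np.array([.924,.383]);L=np.r_[L,.081]
A=Ro.from_quat(o['ee_rot']).as_matrix();print('lip now',o['position']+A@np.array([0,-.065,.034]),'tip',np.degrees(np.arccos(-A[2,2])))
T=lambda tip:(lambda M:L-M@np.array([0,-.065,.034]))(rot(22.5,tip))
M0=rot(22.5,18)
for tip in range(20,46,2):print(tip,(M0.T@(T(tip)-T(18))*100).round(2))
```

```text
[0.61211059 0.36594125 0.13410579] 0.10320902474321725
lip now [0.56467963 0.34628329 0.08171429] tip 17.965921821798382
20 [-0.   -0.12 -0.22]
22 [ 0.   -0.25 -0.45]
24 [ 0.   -0.39 -0.66]
26 [ 0.   -0.54 -0.87]
28 [ 0.   -0.69 -1.08]
30 [ 0.   -0.85 -1.28]
32 [ 0.   -1.02 -1.47]
34 [-0.   -1.19 -1.66]
36 [-0.   -1.37 -1.84]
38 [ 0.   -1.55 -2.02]
40 [-0.   -1.75 -2.19]
42 [ 0.   -1.94 -2.35]
44 [ 0.   -2.15 -2.51]
```

Emit:
{"api": "drive_tool", "payload": {"rows": [{"twist": [-3, 0, 0], "translation": [0, -0.19, -0.34], "jaw": 255}, {"twist": [-6, 0, 0], "translation": [0, -0.39, -0.66], "jaw": 255}, {"twist": [-8, 0, 0], "translation": [0, -0.54, -0.87], "jaw": 255}, {"twist": [-9, 0, 0], "translation": [0, -0.61, -0.98], "jaw": 255}, {"twist": [-10, 0, 0], "translation": [0, -0.69, -1.08], "jaw": 255}, {"twist": [-11, 0, 0], "translation": [0, -0.77, -1.18], "jaw": 255}, {"twist": [-12, 0, 0], "translation": [0, -0.85, -1.28], "jaw": 255}, {"twist": [-13, 0, 0], "translation": [0, -0.93, -1.38], "jaw": 255}, {"twist": [-14, 0, 0], "translation": [0, -1.02, -1.47], "jaw": 255}, {"twist": [-14, 0, 0], "translation": [0, -1.02, -1.47], "jaw": 255}]}}

```text
time: 12.85
position: [0.5992, 0.3606, 0.1441]
ee_rot: [0.534, 0.799, 0.229, 0.153]
force: [-0.0, 0.3, -3.3]
finger_gap: 0.105
grasp_force: 78.5
```

Emit:
{"api": "drive_tool", "payload": {"rows": [{"twist": [-2, 0, 0], "translation": [0, -0.12, -0.22], "jaw": 255}, {"twist": [-4, 0, 0], "translation": [0, -0.25, -0.45], "jaw": 255}, {"twist": [-6, 0, 0], "translation": [0, -0.39, -0.66], "jaw": 255}, {"twist": [-8, 0, 0], "translation": [0, -0.54, -0.87], "jaw": 255}, {"twist": [-10, 0, 0], "translation": [0, -0.69, -1.08], "jaw": 255}, {"twist": [-12, 0, 0], "translation": [0, -0.85, -1.28], "jaw": 255}, {"twist": [-14, 0, 0], "translation": [0, -1.02, -1.47], "jaw": 255}, {"twist": [-14, 0, 0], "translation": [0, -1.02, -1.47], "jaw": 255}, {"twist": [-14, 0, 0], "translation": [0, -1.02, -1.47], "jaw": 255}, {"twist": [-14, 0, 0], "translation": [0, -1.02, -1.47], "jaw": 255}]}}

```text
time: 14.1
position: [0.5886, 0.3566, 0.1653]
ee_rot: [0.514, 0.77, 0.315, 0.21]
force: [0.5, -0.5, -4.3]
finger_gap: 0.105
grasp_force: 78.7
```

Emit:
{"api": "drive_tool", "payload": {"rows": [{"twist": [0, 0, 0], "translation": [0, 0, 0], "jaw": 255}, {"twist": [0, 0, 0], "translation": [0, 0, 0], "jaw": 255}, {"twist": [0, 0, 0], "translation": [0, 0, 0], "jaw": 255}, {"twist": [0, 0, 0], "translation": [0, 0, 0], "jaw": 255}, {"twist": [0, 0, 0], "translation": [0, 0, 0], "jaw": 255}, {"twist": [0, 0, 0], "translation": [0, 0, 0], "jaw": 255}, {"twist": [0, 0, 0], "translation": [0, 0, 0], "jaw": 255}, {"twist": [0, 0, 0], "translation": [0, 0, 0], "jaw": 255}, {"twist": [0, 0, 0], "translation": [0, 0, 0], "jaw": 255}, {"twist": [0, 0, 0], "translation": [0, 0, 0], "jaw": 255}]}}

```text
time: 15.35
position: [0.5884, 0.3565, 0.1653]
ee_rot: [0.514, 0.77, 0.315, 0.21]
force: [0.5, -0.8, -3.6]
finger_gap: 0.103
grasp_force: 78.7
```

Run:
```python
from h import *
o=get_obs();A=Ro.from_quat(o['ee_rot']).as_matrix();print('lip now',o['position']+A@np.array([0,-.065,.034]),'tip',np.degrees(np.arccos(-A[2,2])))
ims=[]
for n in('wrist','top','side'):
    p=eyes.read_camera(n);
    for r in search_frame('ball_a_center',p)[:4]:print(n,round(r['confidence'],2),w(p,r['centre']).round(3))
    if n=='wrist': ims.append(p['pixels'])
    elif n=='top':ims.append(cv2.resize(p['pixels'][140:240,140:300],(640,400),interpolation=2))
    else:
        u,v=map(int,px(p,[.547,.339,.04]));ims.append(cv2.resize(p['pixels'][v-50:v+50,u-80:u+80],(640,400),interpolation=2))
cv2.imwrite('pics/tip.png',cv2.resize(np.hstack(ims),(800,167))[...,::-1])
```

```text
lip now [0.5675465  0.34790969 0.09550138] tip 44.46212590595915
wrist 0.81 [0.498 0.349 0.031]
top 0.35 [0.274 0.448 0.016]
```

View pics/tip.png

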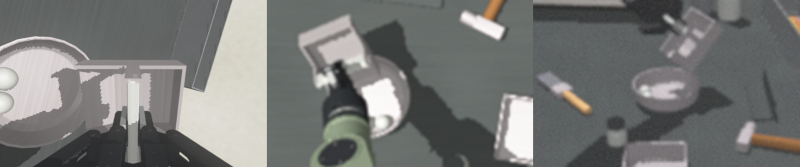

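Wrist half: both balls lie in the bowl at (8,77) and (5,103), the tray is empty, and the tip is 44°. I'll hold a second more, then level.

Emit:
{"api": "drive_tool", "payload": {"rows": [{"twist": [0, 0, 0], "translation": [0, 0, 0], "jaw": 255}, {"twist": [0, 0, 0], "translation": [0, 0, 0], "jaw": 255}, {"twist": [0, 0, 0], "translation": [0, 0, 0], "jaw": 255}, {"twist": [0, 0, 0], "translation": [0, 0, 0], "jaw": 255}, {"twist": [0, 0, 0], "translation": [0, 0, 0], "jaw": 255}, {"twist": [0, 0, 0], "translation": [0, 0, 0], "jaw": 255}, {"twist": [0, 0, 0], "translation": [0, 0, 0], "jaw": 255}, {"twist": [0, 0, 0], "translation": [0, 0, 0], "jaw": 255}]}}

```text
time: 16.65
position: [0.5884, 0.3565, 0.1653]
ee_rot: [0.514, 0.77, 0.315, 0.21]
force: [-0.4, -0.3, -3.4]
finger_gap: 0.104
grasp_force: 78.7
```

Run:
```python
from h import *
p=eyes.read_camera('wrist');P=cloud(p)
m=(np.hypot(P[...,0]-.547,P[...,1]-.339)<.066)&(P[...,2]>.02)&(P[...,2]<.045)
n,l,s,c=cv2.connectedComponentsWithStats(m.astype(np.uint8))
for i in range(1,n):
    if s[i,4]>150:print(s[i],P[l==i].mean(0).round(3),P[l==i].max(0).round(3))
go([.6275,.3696,.18],rot(22.5))
```

```text
[   0  160   45   56 2026] [0.497 0.352 0.031] [0.509 0.364 0.037]
[   0  220   34   54 1403] [0.501 0.32  0.03 ] [0.51  0.332 0.037]
shift cm [-0.29  3.96  1.83] turn deg [44.5 -0.1  0. ]
```

Emit:
{"api": "drive_tool", "payload": {"rows": [{"twist": [2, 0, 0], "translation": [0, 0.2, 0.1], "jaw": 255}, {"twist": [6, 0, 0], "translation": [0, 0.5, 0.2], "jaw": 255}, {"twist": [12, 0, 0], "translation": [-0.1, 1.1, 0.5], "jaw": 255}, {"twist": [18, 0, 0], "translation": [-0.1, 1.6, 0.7], "jaw": 255}, {"twist": [24, 0, 0], "translation": [-0.2, 2.1, 1], "jaw": 255}, {"twist": [30, 0, 0], "translation": [-0.2, 2.7, 1.2], "jaw": 255}, {"twist": [36, 0, 0], "translation": [-0.2, 3.2, 1.5], "jaw": 255}, {"twist": [41, 0, 0], "translation": [-0.3, 3.7, 1.7], "jaw": 255}, {"twist": [44.5, 0, 0], "translation": [-0.3, 4, 1.8], "jaw": 255}, {"twist": [44.5, 0, 0], "translation": [-0.3, 4, 1.8], "jaw": 255}]}}

```text
time: 17.95
position: [0.6288, 0.3698, 0.1797]
ee_rot: [0.555, 0.832, 0.0, -0.0]
force: [0.2, 0.1, -3.3]
finger_gap: 0.1
grasp_force: 78.6
```

Run:
```python
from h import *
print(get_obs()['position'])
go([.604,-.291,.17],rot(22.5))
p=eyes.read_camera('top');s=eyes.read_camera('side')
for n,q in(('top',cloud(p)),('side',cloud(s))):
    m=(np.hypot(q[...,0]-.603,q[...,1]+.292)<.13)&(q[...,2]>.009)&(q[...,2]<.021);B=q[m]
    r=cv2.connectedComponentsWithStats(m.astype(np.uint8));i=1+r[2][1:,4].argmax();B=q[r[1]==i]
    print('board',len(B),B[:,2].mean(),cv2.minAreaRect((B[:,:2]*1000).astype(np.float32)))
```

```text
[0.62878265 0.3697871  0.1796935 ]
shift cm [-60.08 -27.62   0.93] turn deg [ 0. -0.  0.]
board 1520 0.015791001105732654 ((606.6870727539062, -296.2479553222656), (162.954833984375, 125.4697265625), 24.027481079101562)
board 1715 0.014171243930070009 ((602.0313720703125, -293.4320983886719), (163.5515594482422, 123.69133758544922), 23.663970947265625)
```

Emit:
{"api": "drive_tool", "payload": {"rows": [{"twist": [0, 0, 0], "translation": [-1.8, -0.8, 0], "jaw": 255}, {"twist": [0, 0, 0], "translation": [-5.4, -2.5, 0], "jaw": 255}, {"twist": [0, 0, 0], "translation": [-9.9, -4.6, 0], "jaw": 255}, {"twist": [0, 0, 0], "translation": [-14.5, -6.7, 0], "jaw": 255}, {"twist": [0, 0, 0], "translation": [-19, -8.8, 0], "jaw": 255}, {"twist": [0, 0, 0], "translation": [-23.5, -10.8, 0], "jaw": 255}, {"twist": [0, 0, 0], "translation": [-28, -12.9, 0], "jaw": 255}, {"twist": [0, 0, 0], "translation": [-32.5, -15, 0], "jaw": 255}, {"twist": [0, 0, 0], "translation": [-36, -16.6, 0], "jaw": 255}, {"twist": [0, 0, 0], "translation": [-39, -18, 0], "jaw": 255}]}}

```text
time: 19.3
position: [0.6093, -0.0623, 0.1809]
ee_rot: [0.556, 0.831, -0.0, -0.0]
force: [0.8, -0.6, -3.7]
finger_gap: 0.098
grasp_force: 78.6
```

Emit:
{"api": "drive_tool", "payload": {"rows": [{"twist": [0, 0, 0], "translation": [-3, -1.4, 0], "jaw": 255}, {"twist": [0, 0, 0], "translation": [-6.5, -3, 0.1], "jaw": 255}, {"twist": [0, 0, 0], "translation": [-10.5, -4.8, 0.3], "jaw": 255}, {"twist": [0, 0, 0], "translation": [-14.5, -6.7, 0.5], "jaw": 255}, {"twist": [0, 0, 0], "translation": [-17.5, -8.1, 0.7], "jaw": 255}, {"twist": [0, 0, 0], "translation": [-19.8, -9.1, 0.9], "jaw": 255}, {"twist": [0, 0, 0], "translation": [-21, -9.7, 1], "jaw": 255}, {"twist": [0, 0, 0], "translation": [-21.2, -9.8, 1], "jaw": 255}, {"twist": [0, 0, 0], "translation": [-21.2, -9.8, 1], "jaw": 255}]}}

```text
time: 20.42
position: [0.6018, -0.2922, 0.1702]
ee_rot: [0.555, 0.832, 0.0, -0.001]
force: [0.8, -0.1, -3.9]
finger_gap: 0.102
grasp_force: 78.6
```

Run:
```python
from h import *
print(get_obs()['position'])
go([.603,-.2925,.0691],rot(23.5))
p=eyes.read_camera('wrist');P=cloud(p)
m=(P[...,2]>.175)&(P[...,2]<.21)&(np.hypot(P[...,0]-.603,P[...,1]+.2925)<.06)
m2=(np.hypot(P[...,0]-.603,P[...,1]+.2925)<.12)&(P[...,2]>.125)&(P[...,2]<.16)
B=P[m2];print(len(B),B[:,2].max(),B.mean(0));save(p,'back.png')
```

```text
[ 0.60180286 -0.29218535  0.17019649]
shift cm [-0.09  0.1  10.11] turn deg [-0.  -0.1 -0.9]
16570 0.1599582255768994 [ 0.58565626 -0.2845556   0.13732343]
```

View pics/back.png

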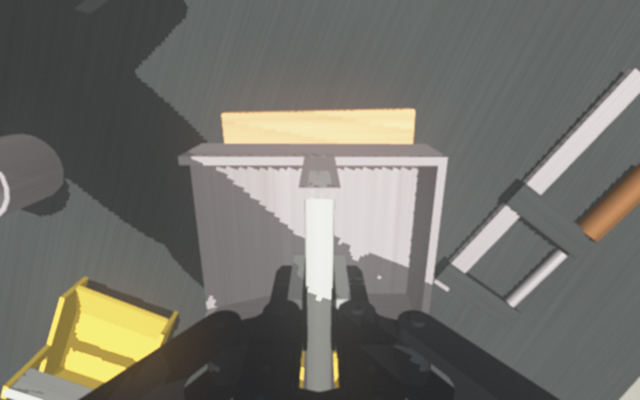

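The tray is empty, level and square over the board (board edge at rows 110–143, columns 222–415). I'll lower it gently by 10.1 cm to the recorded grasp height, watching the force.

Emit:
{"api": "drive_tool", "payload": {"rows": [{"twist": [0, 0, -0.9], "translation": [-0.1, 0.1, 1.5], "jaw": 255}, {"twist": [0, 0, -0.9], "translation": [-0.1, 0.1, 3.5], "jaw": 255}, {"twist": [0, 0, -0.9], "translation": [-0.1, 0.1, 5.5], "jaw": 255}, {"twist": [0, 0, -0.9], "translation": [-0.1, 0.1, 7.2], "jaw": 255}, {"twist": [0, 0, -0.9], "translation": [-0.1, 0.1, 8.4], "jaw": 255}, {"twist": [0, 0, -0.9], "translation": [-0.1, 0.1, 9.1], "jaw": 255}, {"twist": [0, 0, -0.9], "translation": [-0.1, 0.1, 9.5], "jaw": 255}, {"twist": [0, 0, -0.9], "translation": [-0.1, 0.1, 9.8], "jaw": 255}, {"twist": [0, 0, -0.9], "translation": [-0.1, 0.1, 9.9], "jaw": 255}, {"twist": [0, 0, -0.9], "translation": [-0.1, 0.1, 9.9], "jaw": 255}]}}

```text
time: 21.72
position: [0.6031, -0.2937, 0.0714]
ee_rot: [0.549, 0.836, -0.0, -0.0]
force: [-0.1, -0.1, -3.1]
finger_gap: 0.103
grasp_force: 78.6
```

Emit:
{"api": "drive_tool", "payload": {"rows": [{"twist": [0, 0, 0], "translation": [0, 0, 0.1], "jaw": 255}, {"twist": [0, 0, 0], "translation": [0, 0, 0.15], "jaw": 255}, {"twist": [0, 0, 0], "translation": [0, 0, 0.2], "jaw": 255}, {"twist": [0, 0, 0], "translation": [0, 0, 0.2], "jaw": 255}]}}

```text
time: 22.22
position: [0.603, -0.2936, 0.0692]
ee_rot: [0.549, 0.836, -0.0, -0.001]
force: [0.8, -0.3, -3.0]
finger_gap: 0.099
grasp_force: 78.7
```

Emit:
{"api": "drive_tool", "payload": {"rows": [{"twist": [0, 0, 0], "translation": [0, 0, 0.05], "jaw": 255}, {"twist": [0, 0, 0], "translation": [0, 0, 0.1], "jaw": 255}, {"twist": [0, 0, 0], "translation": [0, 0, 0.1], "jaw": 255}]}}

```text
time: 22.6
position: [0.603, -0.2936, 0.0692]
ee_rot: [0.549, 0.836, -0.0, -0.0]
force: [-3.9, 0.9, 5.3]
finger_gap: 0.107
grasp_force: 80.0
```

Contact: +5 N. I'll open slowly in place, then rise.

Emit:
{"api": "drive_tool", "payload": {"rows": [{"twist": [0, 0, 0], "translation": [0, 0, 0], "jaw": 225}, {"twist": [0, 0, 0], "translation": [0, 0, 0], "jaw": 215}, {"twist": [0, 0, 0], "translation": [0, 0, 0], "jaw": 200}, {"twist": [0, 0, 0], "translation": [0, 0, 0], "jaw": 170}, {"twist": [0, 0, 0], "translation": [0, 0, 0], "jaw": 120}, {"twist": [0, 0, 0], "translation": [0, 0, 0], "jaw": 80}, {"twist": [0, 0, 0], "translation": [0, 0, 0], "jaw": 80}, {"twist": [0, 0, 0], "translation": [0, 0, 0], "jaw": 80}], "squeeze": 20}}

```text
time: 23.6
position: [0.603, -0.2936, 0.0682]
ee_rot: [0.549, 0.836, -0.0, -0.001]
force: [-0.6, -0.6, -0.2]
finger_gap: 0.684
grasp_force: 0.0
```

Emit:
{"api": "drive_tool", "payload": {"rows": [{"twist": [0, 0, 0], "translation": [0, 0, -1], "jaw": 80}, {"twist": [0, 0, 0], "translation": [0, 0, -3], "jaw": 80}, {"twist": [0, 0, 0], "translation": [0, 0, -6], "jaw": 80}, {"twist": [0, 0, 0], "translation": [0, 0, -10], "jaw": 80}, {"twist": [0, 0, 0], "translation": [0, 0, -14], "jaw": 80}, {"twist": [0, 0, 0], "translation": [0, 0, -15], "jaw": 80}, {"twist": [0, 0, 0], "translation": [0, 0, -15], "jaw": 80}]}}

```text
time: 24.48
position: [0.6031, -0.2936, 0.2187]
ee_rot: [0.549, 0.836, 0.0, -0.0]
force: [0.3, 0.1, -0.2]
finger_gap: 0.683
grasp_force: 0.0
```

Run:
```python
from h import *
o=get_obs();print(o['position'],o['finger_gap'],o['force'])
p=eyes.read_camera('wrist');save(p,'end.png');P=cloud(p)
D=np.hypot(P[...,0]-.603,P[...,1]+.2925)
B=P[(D<.07)&(P[...,2]>.09)&(P[...,2]<.11)];print('bar',len(B),B[:,2].min(),B[:,2].max(),cv2.minAreaRect((B[:,:2]*1000).astype(np.float32)))
B=P[(D<.13)&(P[...,2]>.0105)&(P[...,2]<.0175)];print('board',cv2.minAreaRect((B[:,:2]*1000).astype(np.float32)))
B=P[(D<.09)&(P[...,2]>.045)&(P[...,2]<.056)];print('walltop',len(B),cv2.minAreaRect((B[:,:2]*1000).astype(np.float32)),np.linalg.lstsq(np.c_[B[:,:2]-B[:,:2].mean(0),np.ones(len(B))],B[:,2],rcond=None)[0])
t=eyes.read_camera('top');P=cloud(t)
m=(np.hypot(P[...,0]-.547,P[...,1]-.339)<.066)&(P[...,2]>.02)&(P[...,2]<.045)
n,l,s,c=cv2.connectedComponentsWithStats(m.astype(np.uint8))
for i in range(1,n):
    if s[i,4]>8:print(s[i],P[l==i].mean(0).round(3))
```

```text
[ 0.60309224 -0.29363477  0.21865558] 0.6830784713219777 [ 0.26831485  0.11255889 -0.15314744]
bar 1661 0.09003740425301253 0.10122520265271447 ((603.1043701171875, -291.4721984863281), (13.453807830810547, 97.89111328125), 22.90895652770996)
board ((602.8253784179688, -291.49261474609375), (160.35386657714844, 119.99949645996094), 23.761211395263672)
walltop 1873 ((600.564208984375, -292.8032531738281), (124.0560531616211, 98.478759765625), 23.332244873046875) [-0.00295014  0.0070601   0.0496893 ]
[195 209   9   9  66] [0.496 0.343 0.032]
[205 208   9   9  60] [0.499 0.311 0.032]
```

View pics/end.png

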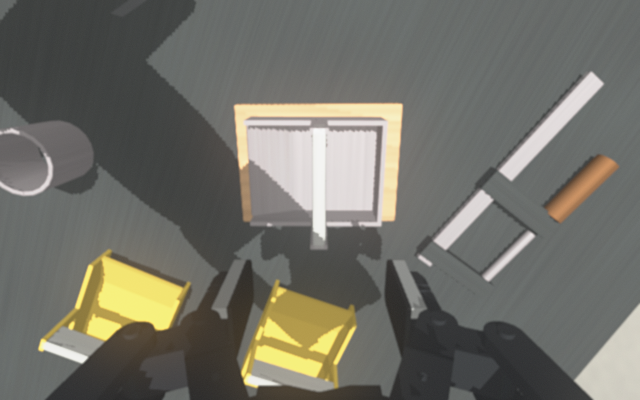

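The tray stands flat and square on the board (columns 245–388, rows 118–225), within about 3 mm of its middle. Both balls are in the bowl and the gripper is clear.

```bash
python3 -c "
from cell import hand_in
print(hand_in())"
```

```text
the job is handed in; nothing more can be done
None
```

The job is handed in: both balls lie in the round bowl, the tray is back flat on its board within about 3 mm of the middle and less than 1° off square, and the gripper is clear; the hand-in gave no verdict back.

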